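Put the Easter row out on the display stairs in packing order

TASK

Put the Easter row out for sale: move the three tin eggs and the small hare from the grey delivery tray onto the wooden display stairs, keeping the order they were packed in, so that the piece next to the tray's yellow label stands on the lowest step, its neighbour on the second step, the next on the third and the last on the top step. Put a piece only on its own step, standing upright in the round recess, and set it down rather than dropping it. Leave the glass, the foil eggs and the soap carton where they are.

Things in the scene. Friction and masses are not known exactly. Their poses are not given: they have to be found in the camera images.
- tray: Grey delivery tray, fixed, 312 x 90 x 13 mm; yellow label strip on one end flange. Origin: centre of underside. x runs along the row to the label end, z up. Four open pockets 65 x 76 mm (floor 3 mm up, walls to 13 mm, dividers to 11 mm) centred at y = 0, x = +102 (at the label: first), +34, -34, -102 mm (fourth); one piece in each at the start.
- stairs: Wooden display stairs, fixed, 272 x 108 mm, four steps. Origin: centre of underside. x runs up the stairs, z up. Step centres at y = 0, x = -102 (lowest: first), -34, +34, +102 mm; tops at z = 24, 40, 56, 72 mm. Each has a round felt-lined recess 56 mm wide, 8 mm deep at its centre (floors at z = 16, 32, 48, 64 mm) for one piece.
- egg_mint: Mint green tin egg with a pink bow, 91 mm tall (solid to 68 mm), 50 mm thick at the belly, 25 to 40 mm above its flat 22 mm foot; 60 g. Origin on the underside, z up; the egg's axis passes x = 0, y = +1 mm in its frame. Round: take it by the belly, TCP some 36 mm above the foot.
- egg_rose: Rose pink tin egg with a yellow bow, 95 mm tall (solid to 72 mm), 51 mm thick at the belly, 25 to 40 mm above its flat 22 mm foot; 60 g. Origin on the underside, z up; the egg's axis passes x = +5, y = 0 mm in its frame. Round: take it by the belly, TCP some 36 mm above the foot.
- egg_violet: Violet tin egg with a pink bow, 96 mm tall (solid to 74 mm), 52 mm thick at the belly, 25 to 40 mm above its flat 22 mm foot; 60 g. Origin on the underside, z up; the egg's axis passes x = 0, y = +3 mm in its frame. Round: take it by the belly, TCP some 36 mm above the foot.
- hare: Small white chocolate hare, lilac bow, 82 mm tall, 120 g. Origin: centre of underside; it looks to its -x, z up. Body x from -15 to +18 mm, 39 mm wide along y, 42 mm high; head to 57 mm; ears 54 mm wide along y, z 49 to 74 mm. Take it front to back (fingers closing along its x, clear of the ears), TCP some 40 mm above the foot. In the tray its x lies across the row.
- glass: Bystander: tall clear drinking glass, 69 mm wide, 144 mm tall, loose. Origin: centre of underside.
- foil_gold: Bystander: chocolate egg in gold foil lying on the table, 42 x 33 x 32 mm, loose. Origin: centre of underside.
- foil_plum: Bystander: chocolate egg in plum foil lying on the table, 42 x 33 x 32 mm, loose. Origin: centre of underside.
- soap_carton: Bystander: long yellow, blue and green soap carton, 54 x 205 x 88 mm (long along its y), loose. Origin: centre of underside.

How it is judged:
By the outcome, as a careful person would: the job done as asked, in the order asked, and still so for the second after the job is handed in, with the robot touching nothing.
It also fails if it takes over 109 s, if anything falls off the work surface, if the arm or the gripper's body presses on something with over 40 N, if the wrist force passes 120 N, or if a joint passes its speed limit or range.

ROBOT

A 7-joint arm with a two-finger parallel gripper is mounted at the origin on a cart in front of the work surface, level with it; the furniture and walls round the work are solid. World frame = base frame: x ahead of the robot, y to its left, z up, the work surface at z = 0. Lengths are in m, angles in rad, forces in N, time in s.
With the tool pointing down it reaches from about 0.4 to 0.85 m from the base axis. Payload 6.9 kg.
Tool frame: the origin (TCP) lies between the finger pads, 19 mm behind the fingertips; this is the grasp point; z points along the fingers, y is the line along which they close (so a half turn about z gives the same grasp; the last joint's range is limited). The gripper opens to 85 mm and grips with 20 to 120 N. Pads are 22 mm wide; open, the fingers measure 114 mm over their backs; the gripper's body (76 mm by 85 mm) begins 54 mm behind the grasp point. The pads swing forward as they close: fully open they stand 13 mm farther back than shut.
Start: joints at [1.312, 0.507, -0.238, 1.5, 0.126, 1.149, -0.155], TCP at [0.222, -0.584, 0.25] pointing down, gripper open.
Joint ranges: [-3.08, 3.08], [-0.24, 2.05], [-1.43, 1.35], [0, 2.5], [-1.52, 4.66], [0.17, 1.96], [-2.89, 2.89]. Speed limits (rad/s): [2.39, 2.39, 3.14, 3.14, 3.14, 3.14, 3.14].

INTERFACE

Orientations are given as a unit quaternion [w, x, y, z].
In Python, from station import ctrl, imaging, claw gives the robot as it stands (ctrl), with the cameras (imaging) and the gripper (claw). Calls block until the motion is done:
- ctrl.movep(position, orientation): joint-space move of the TCP to a pose.
- ctrl.movel(position, frame=None, max_speed=0.15): straight line of the TCP; frame=None keeps the orientation; max_speed is the mean speed in m/s.
- ctrl.set_joints(angles): joint-space move.
- claw.ungrasp() and claw.close_gripper(force=None): open the fingers fully, or close them until they stop; force is the grip in N (None keeps the last).
- ctrl.pause(seconds).
- ctrl.ik(position, orientation): joint angles nearest the present ones, or None.
- ctrl.get_state(): the state.
- imaging.grab_frame(name): name is "side" or "top" or "wrist"; returns the picture (400x640x3 uint8, blue, green, red); there is no depth.
- imaging.camera_info(name): a dict with "mtx" (3x3 intrinsics, pixels), "dist_coeffs" ([k1, k2, p1, p2, k3] as OpenCV has them; the pictures are not rectified), "R" (3x3) and "t" (3): a world point X has camera coordinates R X + t; the wrist camera has in their place "hand_eye" (4x4, takes a point from camera to tool coordinates, whose origin is the TCP and whose axes are the flange's). Camera axes: x right, y down, z forward; pixel columns grow to the right and rows downward; lengths in m; the calibration is good to about 2 mm. A picture is of the moment at which its call begins: read the wrist's pose just before it. camera_info takes no time and is no camera call.
A pose or a line that the arm cannot do raises ctrl.Unreachable and nothing moves.
- ctrl.close_job(): hands the job in; it is judged then, once.
The state is a dict: "time": time; "qpos": joint angles; "qd": joint speeds; "tau": joint torques, N m; "tcp_pos": TCP position; "eef_rot": TCP orientation; "contact_force": force on the tool from outside, world axes, zero at the start; "wrist_torque": the same for the moment, N m; "width": finger opening in m; "gripper_force": force on a finger pad.
Only numpy, scipy, OpenCV 4.12 (cv2) and the standard library are available. Lean on these libraries where they do the work, as an engineer would, in place of code of your own. Each camera call takes 0.05 s, during which the arm holds its last target. There are 200 camera calls.

## Working session

There is one attempt and no reset: what is moved stays moved. The work goes in short steps, each a Python script; the robot and the scene stay as the last script left them, time stands still between calls to the robot, and variables do not carry over. Pictures are saved under pics/ and viewed, at most 14 in all, crops included, and the job is handed in when it is done.

```bash
ls; mkdir -p pics
python3 - <<'E'
from station import ctrl, imaging, claw
import cv2
for n in("top","side","wrist"):
    cv2.imwrite(f"pics/{n}0.png",cv2.resize(imaging.grab_frame(n),None,fx=2,fy=2,interpolation=cv2.INTER_CUBIC))
    print(n,imaging.camera_info(n))
print(ctrl.get_state())
E
```

```text
pics
station.py
top {'mtx': array([[405.57060124,   0.        , 322.91188337],
       [  0.        , 405.57060124, 196.77837558],
       [  0.        ,   0.        ,   1.        ]]), 'dist_coeffs': array([0.00383059, 0.        , 0.        , 0.        , 0.        ]), 'R': array([[-0.02540109, -0.99965631, -0.00648491],
       [-0.98242554,  0.02616216, -0.18481235],
       [ 0.18491849,  0.00167651, -0.98275243]]), 't': array([-0.0417008 ,  0.56993216,  1.19941081])}
side {'mtx': array([[500.92867382,   0.        , 317.17048328],
       [  0.        , 500.92867382, 197.70693849],
       [  0.        ,   0.        ,   1.        ]]), 'dist_coeffs': array([-0.11172706,  0.        ,  0.        ,  0.        ,  0.        ]), 'R': array([[-0.82450885, -0.56544144, -0.02147414],
       [-0.21134316,  0.34293396, -0.91527611],
       [ 0.52489925, -0.75011484, -0.40225427]]), 't': array([0.44226782, 0.18815677, 1.14045723])}
wrist {'mtx': array([[283.65857232,   0.        , 321.04965711],
       [  0.        , 283.65857232, 203.58641339],
       [  0.        ,   0.        ,   1.        ]]), 'd
[... 476 characters left out ...]
7,  0.5081626 , -0.23751278,  1.50091969,  0.12568591,
        1.14890622, -0.15479064]), 'qd': array([ 2.11289577e-03, -9.91523903e-04, -8.75293666e-04, -3.15676820e-03,
       -5.97193624e-05,  2.00787936e-04,  1.49270974e-03]), 'tau': array([-2.47204938e-03, -6.21011496e+01, -2.18929656e+00, -2.49838758e+01,
        1.27027201e-02,  9.09892609e-03,  4.38919199e-05]), 'tcp_pos': array([ 0.2221986 , -0.58377549,  0.24931161]), 'eef_rot': array([-6.92172944e-04,  9.83501358e-01,  1.80899362e-01, -1.39754979e-04]), 'contact_force': array([-0.42689259,  0.0786525 ,  0.18098228]), 'wrist_torque': array([ 0.03898979, -0.03817187, -0.04580581]), 'gripper_force': 0.0, 'width': 0.08581180070436424}
```

View pics/top0.png

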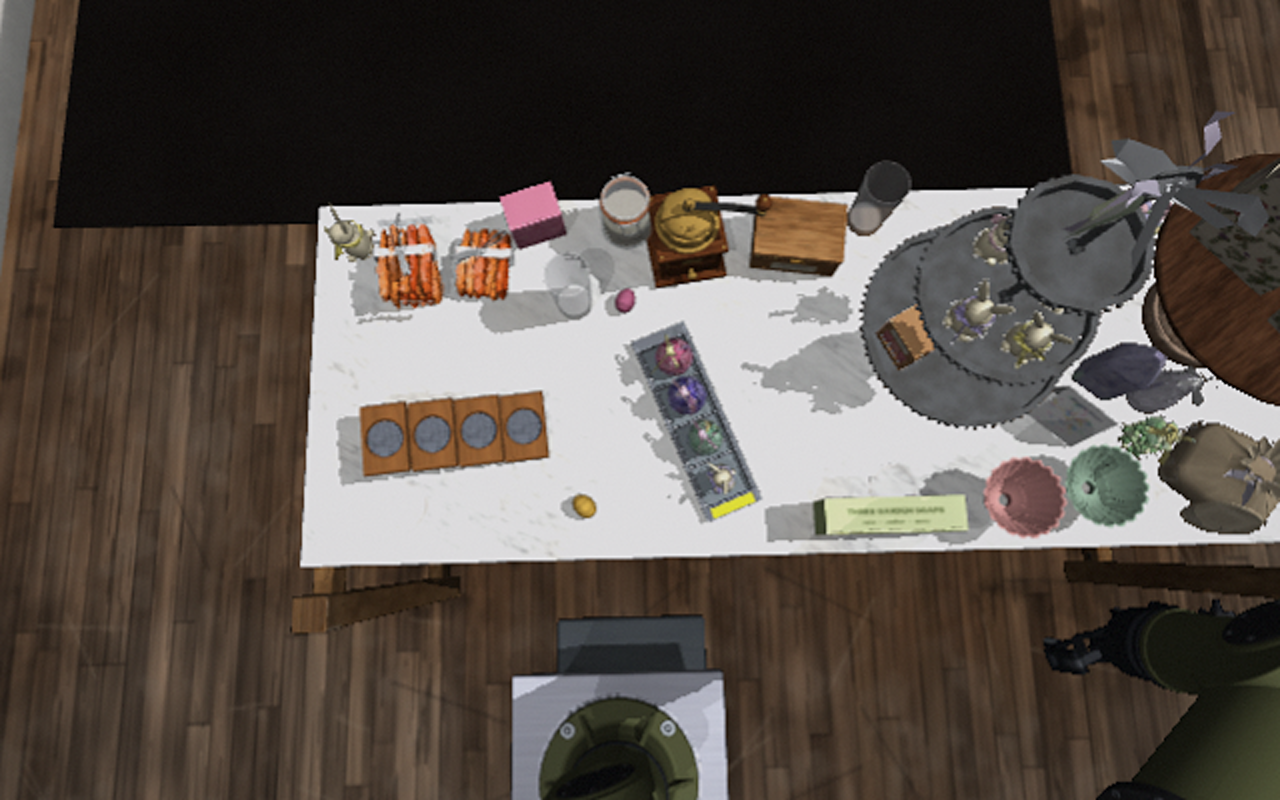

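View pics/side0.png

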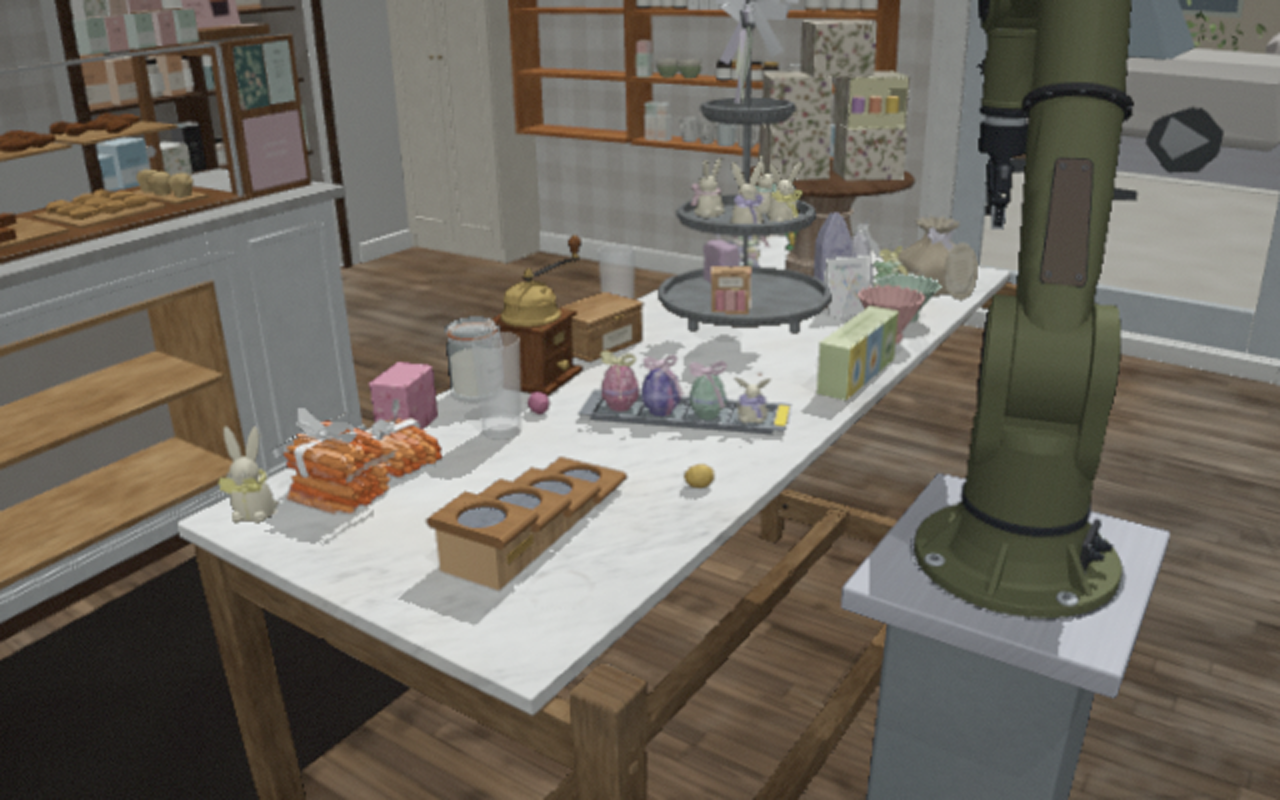

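Top view: the order from the yellow label (733,505) is hare, mint, violet, rose. The stairs' high end is on the left (385,437) and the low end on the right (523,426). Next I enlarge both to pick corners.

Run:
```python
from station import ctrl, imaging, claw
import cv2,numpy as np
a=imaging.grab_frame("top")
c1=cv2.resize(a[155:265,310:385],None,fx=8,fy=8,interpolation=cv2.INTER_CUBIC)
c2=cv2.resize(a[190:245,175:280],None,fx=8,fy=8,interpolation=cv2.INTER_CUBIC)
H=max(c1.shape[0],c2.shape[0]);o=np.zeros((H,c1.shape[1]+c2.shape[1],3),np.uint8)
o[:c1.shape[0],:c1.shape[1]]=c1;o[:c2.shape[0],c1.shape[1]:]=c2
cv2.imwrite("pics/crop.png",o);print(o.shape)
```

```text
(880, 1440, 3)
```

View pics/crop.png

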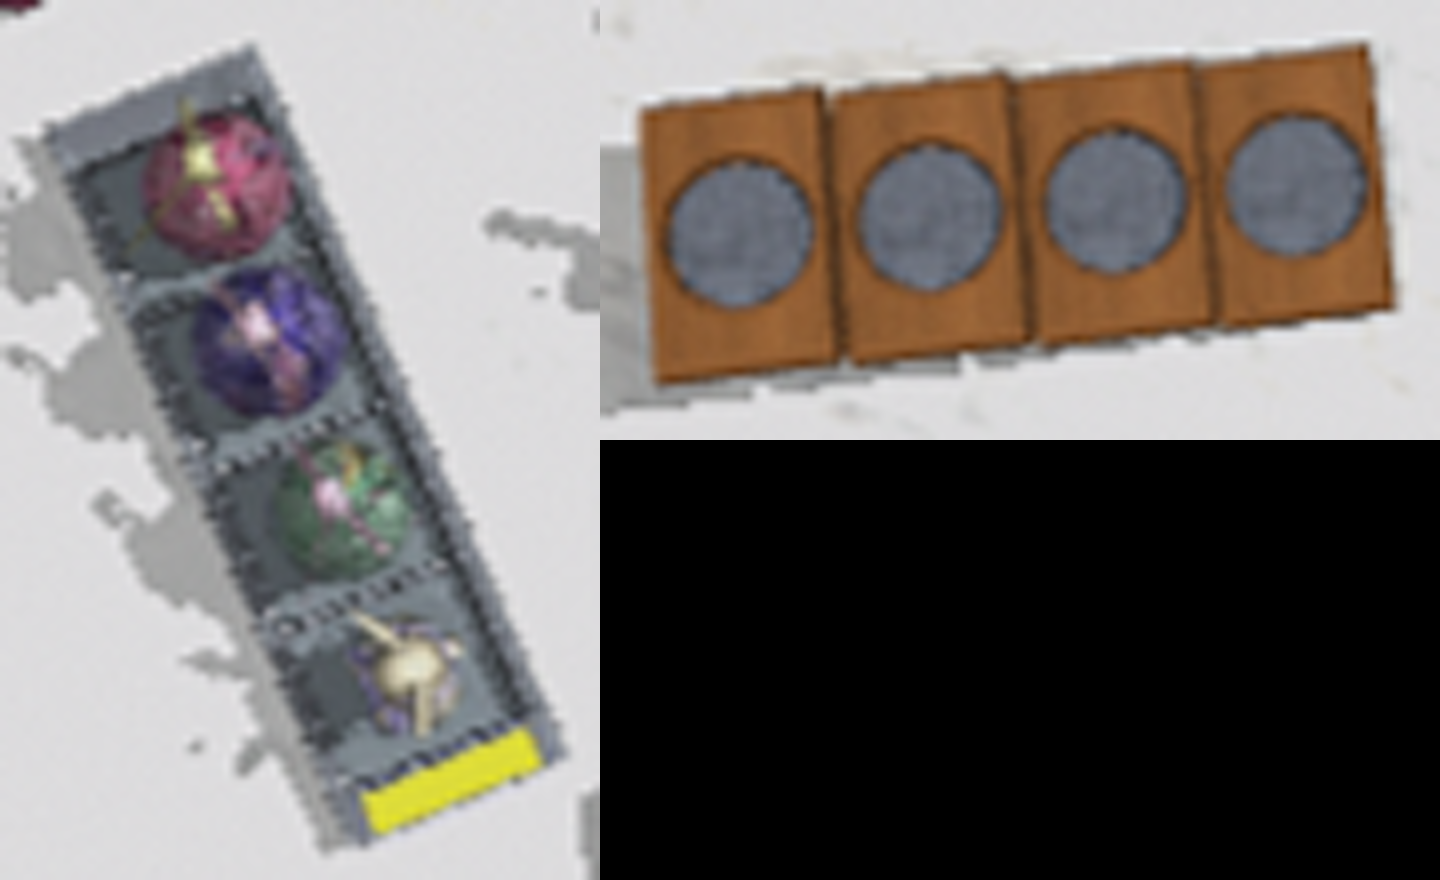

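Crop: tray top corners are at about (45,130), (257,43), (567,752) and (360,845). Step recess centres are near (740,233), (930,216), (1116,201) and (1297,185). I'll turn these into poses by least squares.

```bash
cat > h.py <<'E'
from station import ctrl, imaging, claw
import cv2,numpy as np
from scipy.optimize import least_squares
from scipy.spatial.transform import Rotation as Ro
TOP=imaging.camera_info("top")
def proj(P,c=TOP):
    return cv2.projectPoints(np.asarray(P,float).reshape(-1,3),cv2.Rodrigues(c["R"])[0],c["t"],c["mtx"],c["dist_coeffs"])[0].reshape(-1,2)
def unproj(uv,z,c=TOP):
    n=cv2.undistortPoints(np.asarray(uv,float).reshape(-1,1,2),c["mtx"],c["dist_coeffs"]).reshape(-1,2)
    d=np.c_[n,np.ones(len(n))]@c["R"]; C=-c["R"].T@c["t"]
    return C+d*((np.asarray(z)-C[2])/d[:,2])[:,None]
def place(p,L):  # planar pose (x,y,yaw) of local points
    L=np.asarray(L,float); r=Ro.from_euler('z',p[2]).as_matrix()
    return L@r.T+[p[0],p[1],0]
def fit(L,uv,p0,c=TOP):
    s=least_squares(lambda p:(proj(place(p,L),c)-uv).ravel(),p0)
    print("fit",s.x.round(4),"resid px",s.fun.round(2)); return s.x
def wcam():
    c=dict(imaging.camera_info("wrist")); s=ctrl.get_state(); q=s["eef_rot"]
    T=np.eye(4);T[:3,:3]=Ro.from_quat(q[[1,2,3,0]]).as_matrix();T[:3,3]=s["tcp_pos"]
    W=np.linalg.inv(T@c["hand_eye"]);c["R"]=W[:3,:3];c["t"]=W[:3,3]; return c
def quat(yaw): # tool down, tool y axis at angle yaw (mod sign)
    y=np.array([np.cos(yaw),np.sin(yaw),0]);z=np.array([0,0,-1.]);x=np.cross(y,z)
    q=Ro.from_matrix(np.c_[x,y,z]).as_quat(); return q[[3,0,1,2]]
E
python3 - <<'E'
from h import *
f=lambda a,ox,oy,s=0:(np.array(a,float)-[s,0]+.5)/8-.5+[ox,oy]
t=f([(45,130),(257,43),(567,752),(360,845)],310,155)
X=unproj(t,[.013]*4);print("tray",X.round(4))
# label end is toward robot: order: far-left, far-right, near-right, near-left
g=X.mean(0);d=X[[2,3]].mean(0)-X[[0,1]].mean(0)
T=fit([(-.156,-.045,.013),(-.156,.045,.013),(.156,.045,.013),(.156,-.045,.013)],t,[g[0],g[1],np.arctan2(d[1],d[0])])
T2=fit([(-.156,.045,.013),(-.156,-.045,.013),(.156,-.045,.013),(.156,.045,.013)],t,[g[0],g[1],np.arctan2(d[1],d[0])])
r=f([(1297,185),(1116,201),(930,216),(740,233)],175,190,600)
Y=unproj(r,[.022,.038,.054,.070]);print("rec",Y.round(4));d=Y[3]-Y[0]
c=f([(640,108),(655,383),(1367,43),(1392,308)],175,190,600)
Lc=[(.136,-.054,.072),(.136,.054,.072),(-.136,-.054,.024),(-.136,.054,.024)]
p0=[*Y.mean(0)[:2],np.arctan2(d[1],d[0])]
Lr=[(-.102,0,.022),(-.034,0,.038),(.034,0,.054),(.102,0,.070)]
S=fit(Lr,r,p0);S=fit(Lc,c,p0)
e=f([(217,187),(270,343),(341,507),(405,675)],310,155)
E=unproj(e,[.040,.040,.040,.05]);print("pieces",E.round(4))
r_=Ro.from_euler('z',-T[2]).as_matrix();print("pieces in tray",((E-[T[0],T[1],0])@r_.T).round(4))
r_=Ro.from_euler('z',-T2[2]).as_matrix();print("pieces in tray2",((E-[T2[0],T2[1],0])@r_.T).round(4))
E
```

```text
tray [[ 0.6621 -0.0337  0.013 ]
 [ 0.6961 -0.1204  0.013 ]
 [ 0.4076 -0.2311  0.013 ]
 [ 0.3739 -0.1493  0.013 ]]
fit [ 0.535  -0.1336 -2.767 ] resid px [ 0.28 -0.5  -0.62 -0.15  0.48  0.41 -0.15  0.19]
fit [ 0.5357 -0.1338 -2.7656] resid px [ 25.86 -11.22 -26.22  10.22 -25.91  11.59  26.46 -11.48]
rec [[0.5287 0.1373 0.022 ]
 [0.5219 0.2051 0.038 ]
 [0.5156 0.2729 0.054 ]
 [0.5087 0.3402 0.07  ]]
fit [0.5187 0.2389 1.6686] resid px [-0.    0.01  0.02 -0.05  0.05  0.06 -0.07 -0.02]
fit [0.5184 0.2395 1.6687] resid px [-0.28 -0.51 -0.07  0.45  0.02 -0.3   0.34  0.32]
pieces [[ 0.6303 -0.1014  0.04  ]
 [ 0.5673 -0.12    0.04  ]
 [ 0.5022 -0.1452  0.04  ]
 [ 0.4361 -0.1663  0.05  ]]
pieces in tray [[-0.1005  0.0049  0.04  ]
 [-0.035  -0.0008  0.04  ]
 [ 0.0348 -0.0012  0.04  ]
 [ 0.104  -0.0058  0.05  ]]
pieces in tray2 [[-0.0999  0.0046  0.04  ]
 [-0.0345 -0.0012  0.04  ]
 [ 0.0353 -0.0017  0.04  ]
 [ 0.1045 -0.0064  0.05  ]]
```

The fits agree to within a pixel, and the pieces sit at the pocket centres as expected. Next I check IK and take a wrist view over the tray.

```bash
cat >> h.py <<'E'
T=np.array([.535,-.1336,-2.767]); S=np.array([.5186,.2391,1.6687])
YP=T[2]+np.pi/2; YS=S[2]+np.pi/2
E
python3 - <<'E'
from h import *
for k in (0,np.pi):
  for z in (.04,.3):
    for x in (.102,-.102):
        q=ctrl.ik(place(T,[[x,0,z]])[0],quat(YP+k));print("P",k,z,x,None if q is None else np.round(q,2))
        q=ctrl.ik(place(S,[[x,0,z+.03]])[0],quat(YS+k));print("S",k,z,x,None if q is None else np.round(q,2))
E
```

```text
P 0 0.04 0.102 [ 0.49  0.58 -0.26  2.14  0.33  0.45 -1.21]
S 0 0.04 0.102 [ 0.    0.98 -1.23  1.74  1.    1.19  1.72]
P 0 0.04 -0.102 [ 0.3   0.75 -0.32  1.69  0.32  0.74 -1.37]
S 0 0.04 -0.102 [ 0.39  0.91 -1.23  1.92  0.99  1.09  1.97]
P 0 0.3 0.102 [ 0.71  0.24 -0.5   1.8   0.13  1.13 -1.03]
S 0 0.3 0.102 [ 0.    0.65 -1.23  1.39  0.61  1.51  2.06]
P 0 0.3 -0.102 [ 0.42  0.53 -0.54  1.38  0.27  1.31 -1.32]
S 0 0.3 -0.102 [ 0.43  0.53 -1.22  1.56  0.5   1.41  2.41]
P 3.141592653589793 0.04 0.102 [ 1.04  0.89 -1.23  2.13  1.08  0.98  1.12]
S 3.141592653589793 0.04 0.102 [-0.12  0.82 -0.9   1.74  0.77  0.97 -1.23]
P 3.141592653589793 0.04 -0.102 [ 0.72  1.05 -1.23  1.69  1.06  1.21  1.17]
S 3.141592653589793 0.04 -0.102 [ 0.11  0.66 -0.64  1.92  0.57  0.74 -0.77]
P 3.141592653589793 0.3 0.102 [ 1.17  0.41 -1.22  1.79  0.41  1.23  1.78]
S 3.141592653589793 0.3 0.102 [-0.05  0.59 -1.06  1.39  0.51  1.45 -1.  ]
P 3.141592653589793 0.3 -0.102 [ 0.72  0.72 -1.23  1.37  0.67  1.5   1.48]
S 3.141592653589793 0.3 -0.102 [ 0.4   0.49 -1.12  1.56  0.45  1.37 -0.67]
```

Run:
```python
from h import *
p=place(T,[[-.03,0,.27]])[0]
ctrl.movel([.38,-.3,.3],max_speed=.3)
ctrl.movep(p,quat(YP)); ctrl.pause(.3)
c=wcam(); im=imaging.grab_frame("wrist"); np.save("wt.npy",np.r_[c["R"].ravel(),c["t"]])
# overlay predicted tray outline, pocket centres
uv=proj(place(T,[(-.156,-.045,.013),(-.156,.045,.013),(.156,.045,.013),(.156,-.045,.013)]),c)
print(uv.round(1),ctrl.get_state()["time"],ctrl.get_state()["tcp_pos"])
cv2.imwrite("wt_raw.png",im)
o=cv2.resize(im,None,fx=2,fy=2,interpolation=cv2.INTER_CUBIC)
cv2.polylines(o,[np.int32(uv*2)],True,(0,0,255),1)
E_=np.array([[.6303,-.1014,.039],[.5673,-.12,.039],[.5022,-.1452,.039],[.4361,-.1663,.043]])
th=np.linspace(0,2*np.pi,60)
for e,r in zip(E_,(.0255,.026,.025,.018)):
    cv2.polylines(o,[np.int32(2*proj(e+np.c_[r*np.cos(th),r*np.sin(th),0*th],c))],True,(0,255,255),1)
cv2.imwrite("pics/wt.png",o)
```

```text
[[282.7  70. ]
 [356.3  69.8]
 [349.1 288.8]
 [291.5 289. ]] 2.8 [ 0.56261798 -0.12349868  0.27025117]
```

View pics/wt.png

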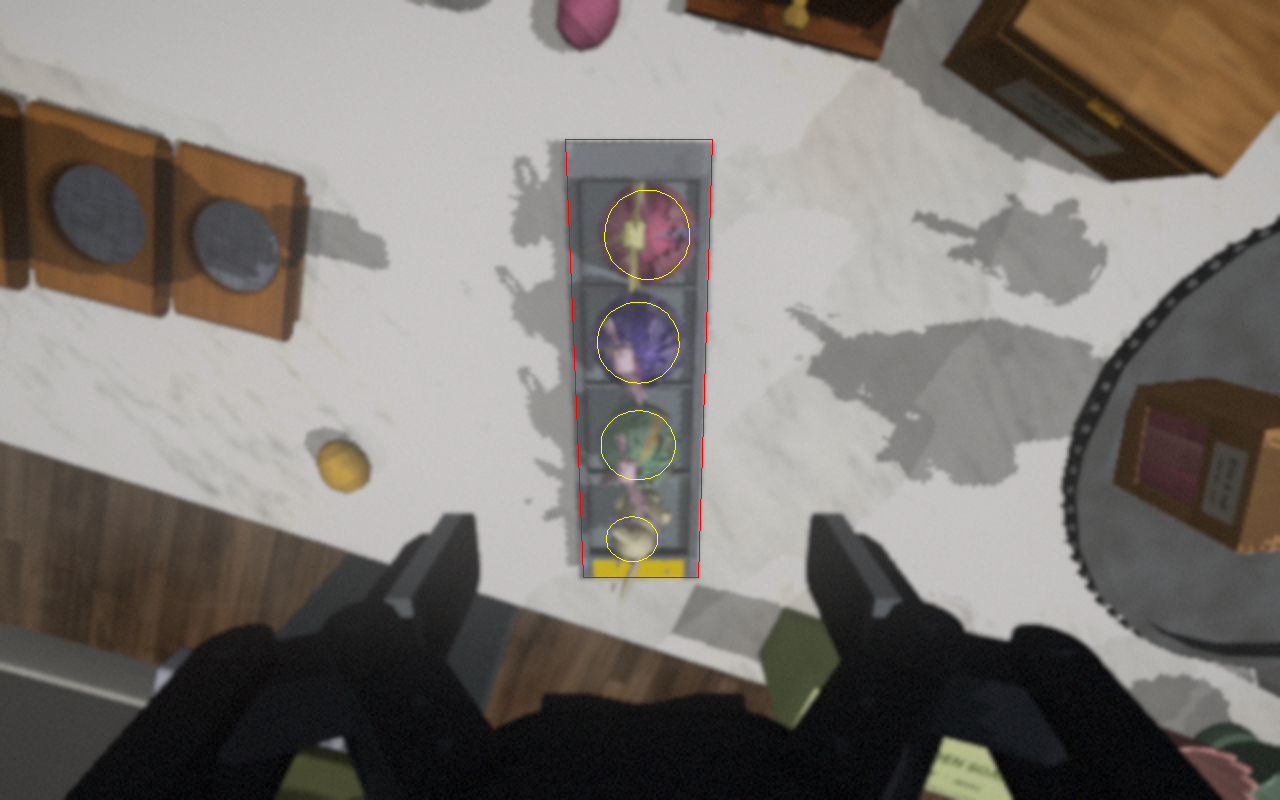

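The tray outline and the egg circles coincide with the wrist view: rose (647,235), violet (638,343), mint (638,445). The hare (632,540) needs a closer look for its centre and yaw.

Run:
```python
from h import *
p=place(T,[[.09,-.003,.17]])[0]
ctrl.movep(p,quat(YP)); ctrl.pause(.3)
c=wcam(); im=imaging.grab_frame("wrist"); np.save("wh.npy",np.r_[c["R"].ravel(),c["t"]])
o=cv2.resize(im,None,fx=2,fy=2,interpolation=cv2.INTER_CUBIC)
for L,col in (([(x,y,.003) for x,y in((.087,-.0195),(.087,.0195)) ],0),):pass
w,h=.0195,.0165
h0=lambda x,y,z:(x,y,z)
for z,col in((.003,(0,0,255)),(.045,(0,255,255))):
    B=[(.102+a*w,-.003+b*h,z) for a,b in((-1,-1),(-1,1),(1,1),(1,-1))]
    cv2.polylines(o,[np.int32(2*proj(place(T,B),c))],True,col,1)
cv2.imwrite("pics/wh.png",o[150:650,350:950]); print(ctrl.get_state()["time"])
```

```text
3.8167
```

View pics/wh.png

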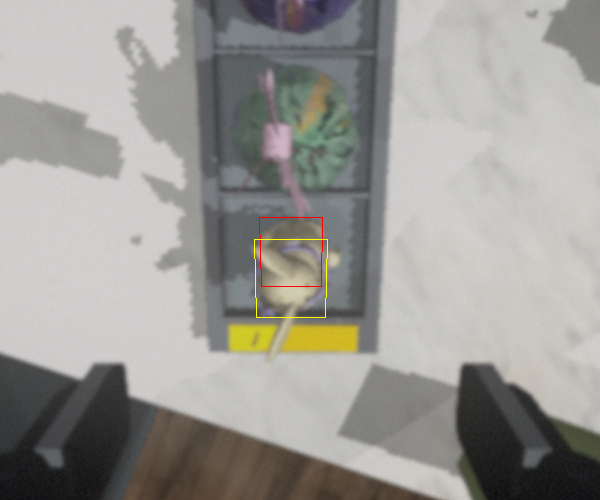

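The hare sits in its pocket in line with the boxes, with its tail at (333,258) on the right, so I can grasp it at the pocket centre. Picking it now, with a force-guarded set-down.

```bash
cat >> h.py <<'E'
FL=[.016,.032,.048,.064]; SX=[-.102,-.034,.034,.102]
def st(m):
    s=ctrl.get_state();print(m,"t%.1f"%s["time"],"w%.4f"%s["width"],"g%.1f"%s["gripper_force"],"F",s["contact_force"].round(2),s["tcp_pos"].round(4));return s
def pick(xy,h,force):
    x,y=xy; ctrl.movep([x,y,.16],quat(YP)); ctrl.movel([x,y,.003+h],max_speed=.12); st("at")
    claw.close_gripper(force); st("closed"); ctrl.movel([x,y,.24],max_speed=.15); st("lifted")
def setdown(i,h,dx=0):
    x,y=place(S,[[SX[i]+dx,0,0]])[0][:2]; q=quat(YS+np.pi); zf=FL[i]+h
    ctrl.movep([x,y,.26],q); ctrl.movel([x,y,zf+.03],max_speed=.12); ctrl.movel([x,y,zf+.003],max_speed=.04)
    ctrl.pause(.3); f0=st("above")["contact_force"][2]; z=zf+.003
    while z>zf-.003:
        z-=.0007; ctrl.movel([x,y,z],max_speed=.01); ctrl.pause(.1)
        f=ctrl.get_state()["contact_force"][2]
        if f-f0>1.5: break
    st("down z-zf %.4f"%(z-zf))
def release(i):
    claw.ungrasp(); ctrl.pause(.2); s=st("open"); p=s["tcp_pos"]; ctrl.movel([p[0],p[1],.26],max_speed=.15)
E
python3 - <<'E'
from h import *
pick(place(T,[[.102,-.003,0]])[0][:2],.040,35)
o=imaging.grab_frame("side"); w=imaging.grab_frame("wrist")
cv2.imwrite("pics/g1.png",np.hstack([cv2.resize(o[80:280,200:520],None,fx=2,fy=2),w]))
E
```

```text
at t5.2 w0.0853 g0.0 F [ 0.73 -1.2  -0.5 ] [ 0.4394 -0.1682  0.0435]
closed t5.8 w0.0287 g32.5 F [-0.42 -0.93  8.26] [ 0.4398 -0.1688  0.0438]
lifted t7.2 w0.0249 g34.0 F [ 0.49  0.75 -0.84] [ 0.4385 -0.1679  0.2392]
```

View pics/g1.png

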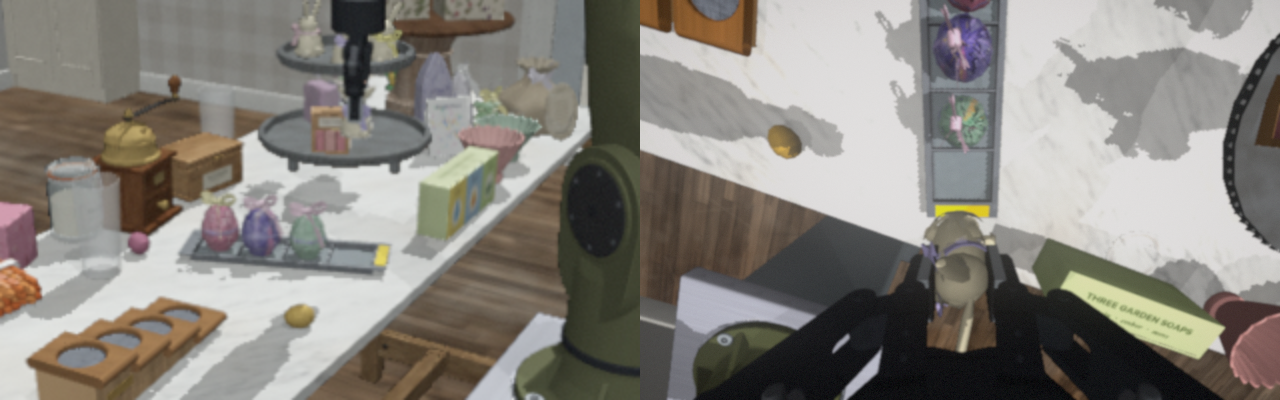

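The hare is held, but the width shrank from 28.7 to 24.9 mm, so I check how it hangs above its step before placing it.

Run:
```python
from h import *
x,y=place(S,[[SX[0],0,0]])[0][:2]
ctrl.movep([x,y,.26],quat(YS+np.pi)); ctrl.movel([x,y,.12],max_speed=.12);ctrl.pause(.3); s=st("")
o=imaging.grab_frame("side"); c=imaging.camera_info("side")
R=s["tcp_pos"]; uv=proj([R,R-[0,0,.04]],c); print(uv)
u,v=uv[1].astype(int)
k=o[v-70:v+40,u-60:u+60]; k=cv2.resize(k,None,fx=5,fy=5,interpolation=cv2.INTER_CUBIC)
for a in uv: cv2.circle(k,tuple(np.int32((a-[u-60,v-70]+.5)*5)),3,(0,0,255),-1)
w=imaging.grab_frame("wrist")[100:400,150:500]
w=cv2.resize(w,(642,550)); cv2.imwrite("pics/g2.png",np.hstack([k,w]))
```

```text
t10.2 w0.0253 g34.0 F [-0.1   0.83 -0.95] [0.5287 0.1376 0.1203]
[[287.90543269 203.04903805]
 [288.61196686 217.27370544]]
```

View pics/g2.png

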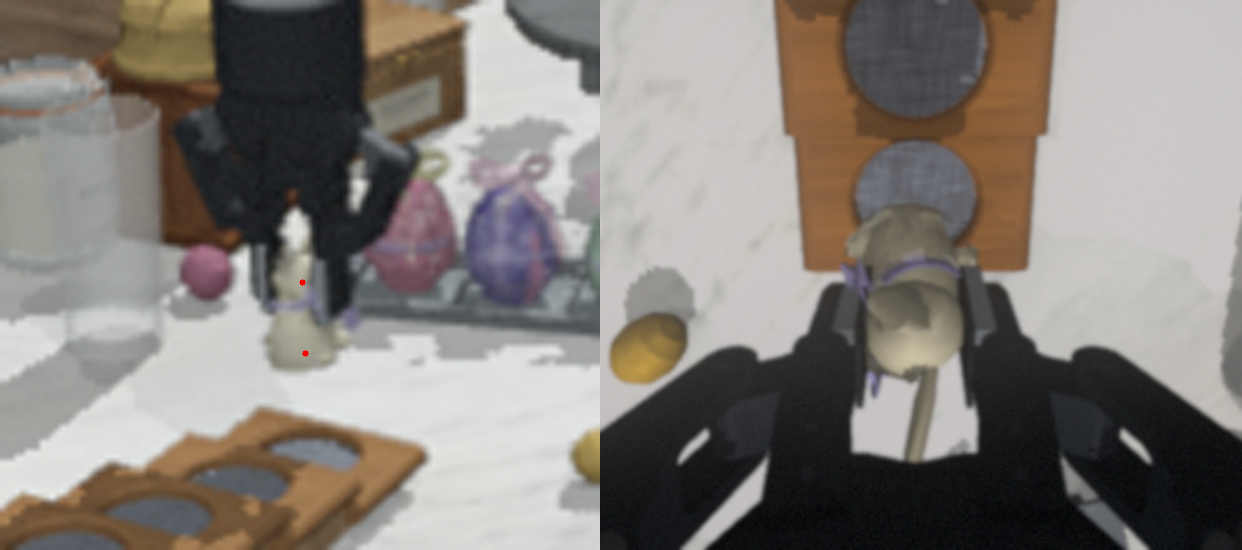

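The hare hangs upright with its base about 40–43 mm below the TCP, base near (303,360) in the crop. Setting it down with the force guard.

Run:
```python
from h import *
setdown(0,.043);
```

```text
above t13.6 w0.0251 g34.1 F [ 1.02  0.72 -0.37] [0.5287 0.1376 0.0622]
down z-zf 0.0009 t14.7 w0.0250 g34.7 F [-0.6   0.01  5.62] [0.5287 0.1377 0.0603]
```

Run:
```python
from h import *
release(0)
s=imaging.grab_frame("side")[170:300,190:330]; w=imaging.grab_frame("wrist")[60:360,130:510]
cv2.imwrite("pics/g3.png",np.hstack([cv2.resize(s,(592,550),interpolation=cv2.INTER_CUBIC),cv2.resize(w,(697,550))]))
```

```text
open t15.5 w0.0855 g0.0 F [ 0.78 -0.03 -0.16] [0.5286 0.1376 0.0599]
```

View pics/g3.png

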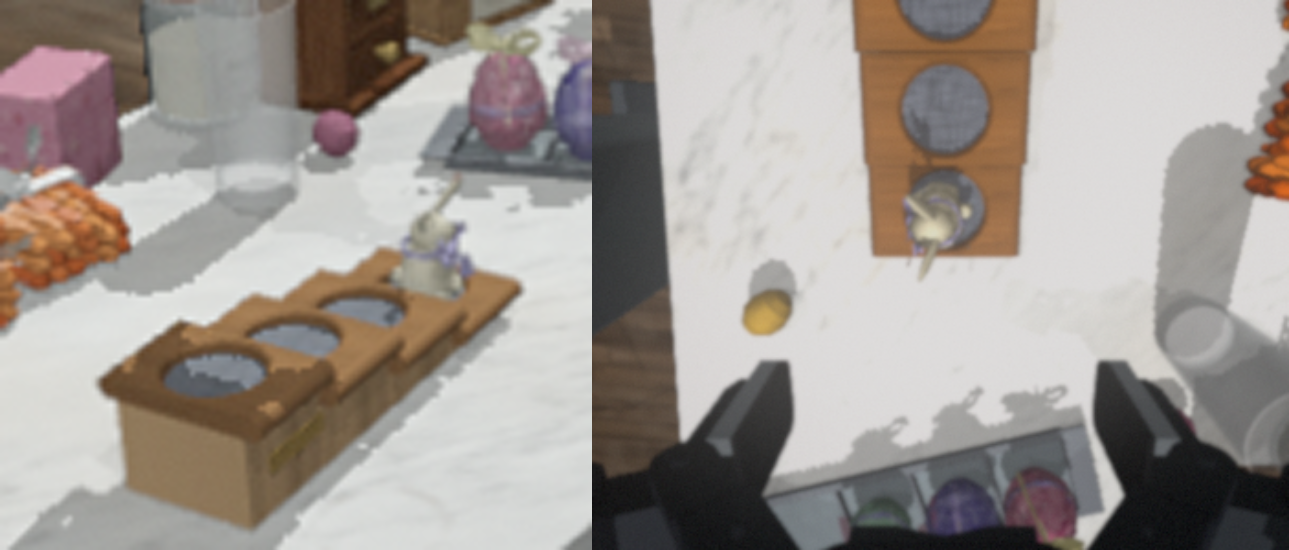

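The hare stands on the lowest step. I overlay its expected upright body to check the fit.

Run:
```python
from h import *
def ov(im,c,r,f):
    x0,y0,x1,y1=r; k=cv2.resize(im[y0:y1,x0:x1],None,fx=f,fy=f,interpolation=cv2.INTER_CUBIC); raw=k.copy()
    th=np.linspace(0,2*np.pi,50)
    for L,col in((np.c_[-.102+.028*np.cos(th),.028*np.sin(th),0*th+.024],(0,255,0)),):
        cv2.polylines(k,[np.int32((proj(place(S,L),c)-[x0,y0]+.5)*f)],True,col,1)
    for z in(.016,.058):
        L=[(-.102+a*.0195,b*.0165,z) for a,b in((-1,-1),(-1,1),(1,1),(1,-1))]
        cv2.polylines(k,[np.int32((proj(place(S,L),c)-[x0,y0]+.5)*f)],True,(0,0,255),1)
    return np.hstack([raw,k])
c=imaging.camera_info("side");u,v=proj(place(S,[[-.102,0,.03]]),c)[0].astype(int)
A=ov(imaging.grab_frame("side"),c,(u-30,v-35,u+30,v+25),9)
c=wcam();u,v=proj(place(S,[[-.102,0,.03]]),c)[0].astype(int)
B=ov(imaging.grab_frame("wrist"),c,(u-30,v-25,u+30,v+30),9)
cv2.imwrite("pics/g4.png",np.vstack([A,B]))
```

```text
(no output)
```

View pics/g4.png

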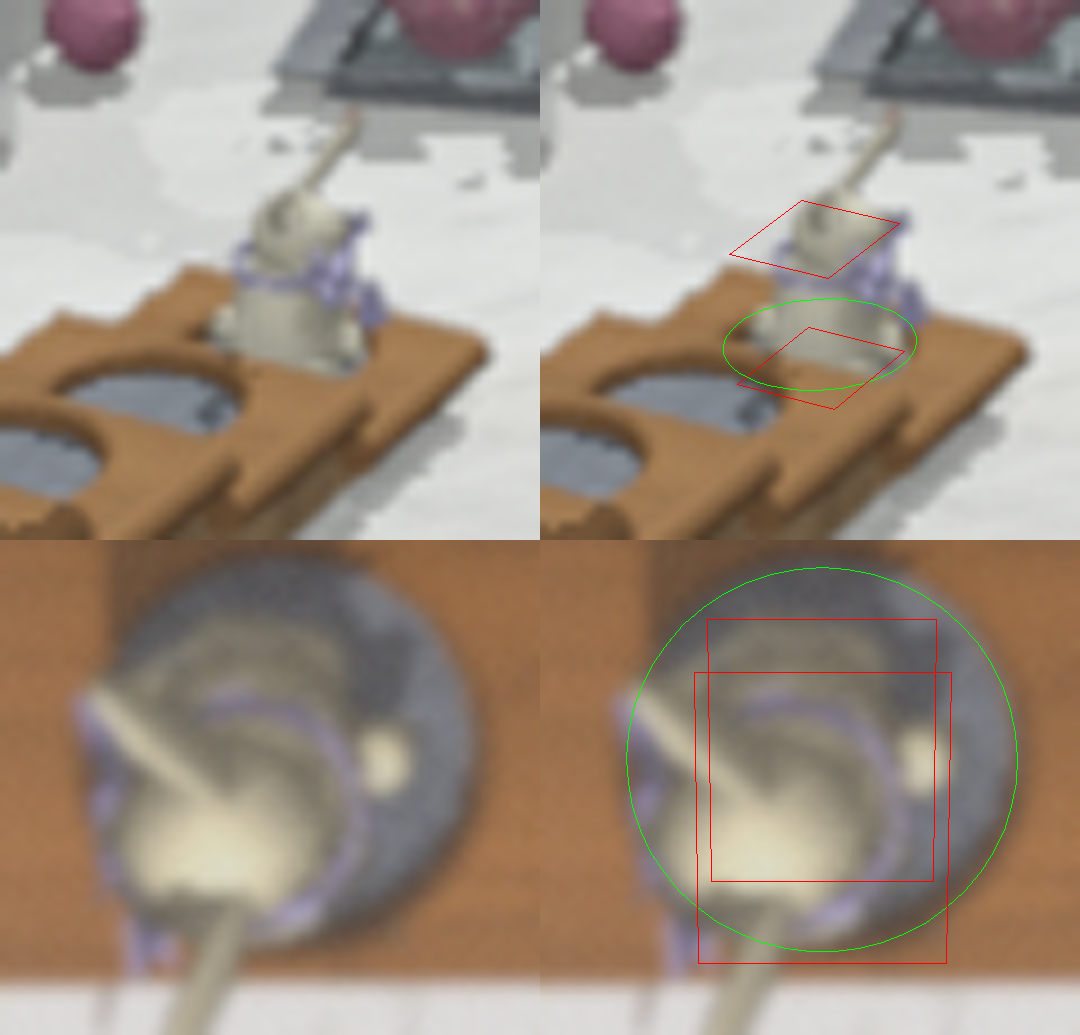

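The hare stands inside its recess. The spacing of its ears, head and tail matches the view in the tray, so it is upright. Now the mint egg.

Run:
```python
from h import *
pick(place(T,[[.0345,-.001,0]])[0][:2],.036,25)
x,y=place(S,[[SX[1],0,0]])[0][:2]
ctrl.movep([x,y,.26],quat(YS+np.pi)); ctrl.movel([x,y,.13],max_speed=.15);ctrl.pause(.3); s=st("")
o=imaging.grab_frame("side"); c=imaging.camera_info("side")
R=s["tcp_pos"]; uv=proj([R,R-[0,0,.036]],c)
u,v=uv[1].astype(int)
k=o[v-70:v+40,u-60:u+60]; k=cv2.resize(k,None,fx=5,fy=5,interpolation=cv2.INTER_CUBIC)
for a in uv: cv2.circle(k,tuple(np.int32((a-[u-60,v-70]+.5)*5)),3,(0,0,255),-1)
w=imaging.grab_frame("wrist")[100:400,150:500]
w=cv2.resize(w,(642,550)); cv2.imwrite("pics/g5.png",np.hstack([k,w]))
```

```text
at t19.5 w0.0852 g0.0 F [-0.14 -0.05 -0.63] [ 0.503  -0.1453  0.0396]
closed t19.9 w0.0459 g24.9 F [-0.25  0.79  6.44] [ 0.5028 -0.1453  0.0397]
lifted t21.4 w0.0459 g25.7 F [-0.25  0.43 -0.6 ] [ 0.5021 -0.1453  0.2392]
 t24.1 w0.0458 g25.7 F [ 0.77 -0.98 -0.67] [0.5221 0.2053 0.1305]
```

View pics/g5.png

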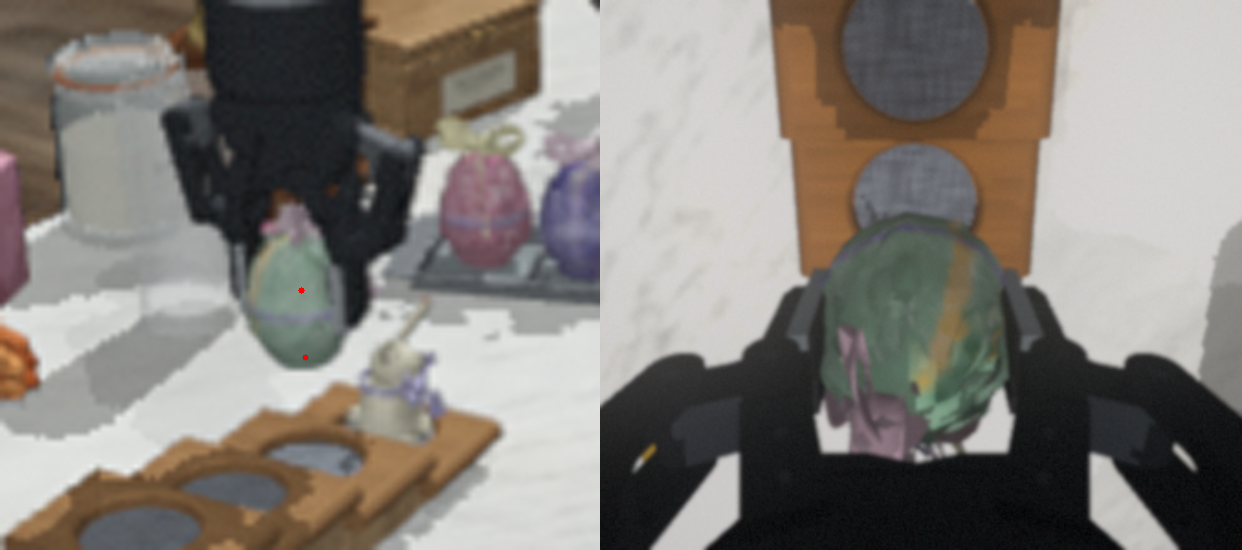

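The mint egg hangs upright and central; its foot is at (305,362), 36–39 mm below the TCP. Setting it down.

Run:
```python
from h import *
setdown(1,.038); release(1)
pick(place(T,[[-.0345,-.0005,0]])[0][:2],.036,25)
```

```text
above t27.3 w0.0458 g25.8 F [ 0.21 -0.2  -0.54] [0.522  0.2053 0.0732]
down z-zf -0.0019 t29.8 w0.0460 g26.3 F [-2.   -0.79  5.87] [0.5219 0.2054 0.0687]
open t30.5 w0.0853 g0.0 F [-0.9   0.48  0.18] [0.5219 0.2053 0.0681]
at t34.4 w0.0852 g0.0 F [ 0.2  -0.25  0.72] [ 0.5674 -0.1205  0.0397]
closed t34.8 w0.0501 g25.5 F [-0.91  0.39  5.32] [ 0.5673 -0.1206  0.0398]
lifted t36.3 w0.0501 g26.0 F [-0.59  0.32 -0.87] [ 0.5664 -0.1205  0.2391]
```

Contact came exactly at the expected height. Next the violet egg, then a look.

Run:
```python
from h import *
setdown(2,.0365); release(2)
s=imaging.grab_frame("side")[150:290,180:330]; w=imaging.grab_frame("wrist")[60:360,130:510]
cv2.imwrite("pics/g6.png",np.hstack([cv2.resize(s,(590,550),interpolation=cv2.INTER_CUBIC),cv2.resize(w,(697,550))]))
```

```text
above t40.2 w0.0502 g26.0 F [ 0.18  0.47 -0.72] [0.5154 0.273  0.0877]
down z-zf 0.0002 t41.6 w0.0501 g26.2 F [-0.44  0.47  2.04] [0.5153 0.273  0.0848]
open t42.3 w0.0854 g0.0 F [ 0.16 -0.42 -0.45] [0.5153 0.2729 0.0847]
```

View pics/g6.png

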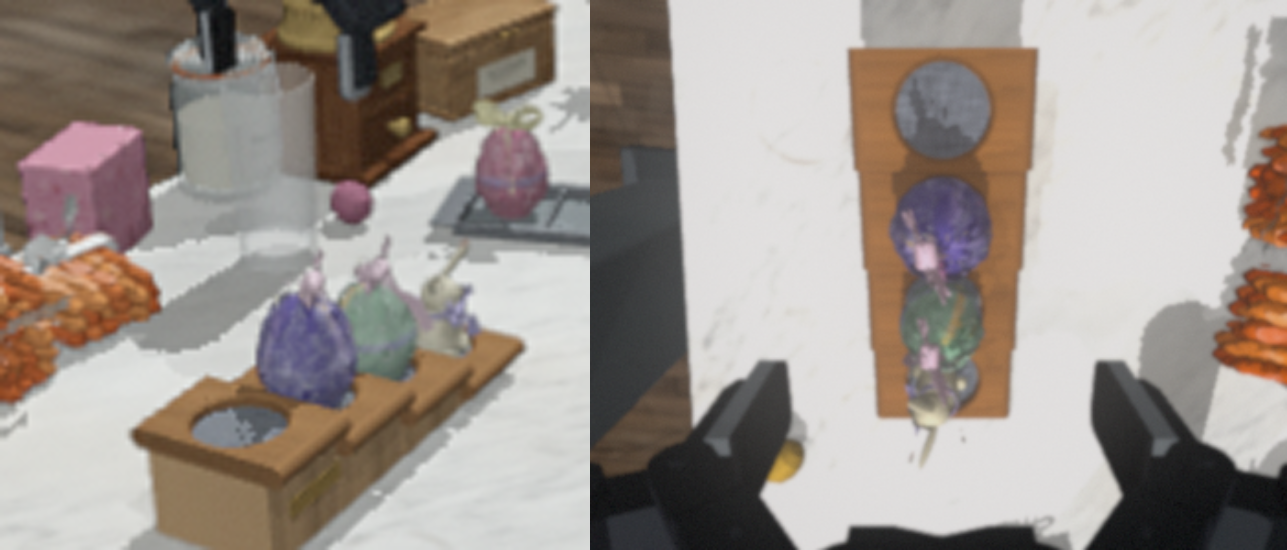

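The mint and violet eggs stand upright and centred on steps 2 and 3, and the hare is unchanged. Last, the rose egg to the top step.

Run:
```python
from h import *
pick(place(T,[[-.101,.0055,0]])[0][:2],.036,25)
setdown(3,.0365); release(3)
x,y=.45,.05; ctrl.movel([x,y,.3],max_speed=.2); ctrl.pause(.5); st("")
s=imaging.grab_frame("side"); s=s[130:310,150:400]; w=imaging.grab_frame("top")[130:270,170:400]
cv2.imwrite("pics/g7.png",np.hstack([cv2.resize(s,(764,550),interpolation=cv2.INTER_CUBIC),cv2.resize(w,(903,550),interpolation=cv2.INTER_CUBIC)]))
```

```text
at t46.4 w0.0855 g0.0 F [-0.23  0.37 -0.31] [ 0.6316 -0.1017  0.0398]
closed t46.8 w0.0487 g25.6 F [-0.3   0.37  5.85] [ 0.6314 -0.1018  0.0397]
lifted t48.3 w0.0490 g25.9 F [-0.6   0.98  0.61] [ 0.6305 -0.1019  0.239 ]
above t52.3 w0.0488 g25.9 F [ 0.31  0.72 -0.74] [0.5087 0.3407 0.1037]
down z-zf -0.0005 t54.1 w0.0488 g26.4 F [-1.16 -0.87  6.21] [0.5087 0.3408 0.1007]
open t54.7 w0.0854 g0.0 F [-0.01  0.02 -0.68] [0.5086 0.3406 0.1   ]
 t58.1 w0.0860 g0.0 F [0.7  0.43 0.29] [0.45   0.0501 0.3   ]
```

View pics/g7.png

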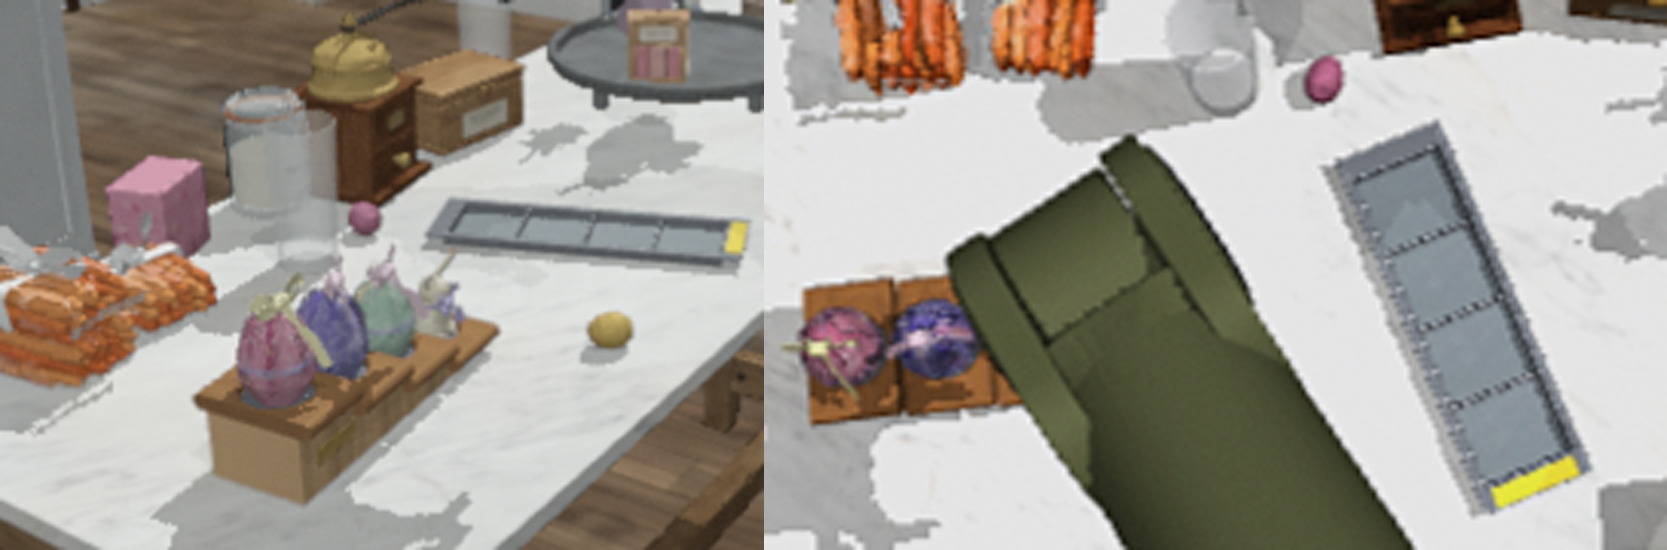

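All four pieces stand upright in their recesses in the right order. The tray is empty, the glass and foil eggs in view have not moved, and the arm is clear of everything.

```bash
python3 -c "
from station import ctrl, imaging, claw
print(ctrl.close_job())"
```

```text
the job is handed in; nothing more can be done
None
```

The job is handed in after about 58 s: hare, mint, violet and rose stand upright on steps 1 to 4 in packed order, and I moved none of the glass, foil eggs or soap carton.

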